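Index the trimming guide to its next angle

ROBOT

A 7-joint arm with a two-finger parallel gripper is mounted at the origin on a cart in front of the work surface, level with it; the furniture and walls round the work are solid. World frame = base frame: x ahead of the robot, y to its left, z up, the work surface at z = 0. Lengths are in m, angles in degrees, forces in N, time in s.
With the tool pointing down it reaches from about 0.4 to 0.85 m from the base axis. Payload 4.5 kg.
Tool frame: the origin (TCP) lies at the centre of the arm's flange, where the gripper is bolted on; the fingertips stand 173 mm ahead of it and the grasp point (between the pads) lies 155 mm ahead of it; z points along the fingers, y is the line along which they close (so a half turn about z gives the same grasp; the last joint's range is limited). The gripper opens to 85 mm and grips with 20 to 120 N. Pads are 22 mm wide; open, the fingers measure 114 mm over their backs; the gripper's body (76 mm by 85 mm) begins 54 mm behind the grasp point. The pads swing forward as they close: fully open they stand 13 mm farther back than shut.
Start: joints at [69.546, 39.483, -11.15, 89.685, 9.013, 51.709, -12.324], TCP at [0.238, -0.578, 0.405] pointing down, gripper open.
Joint ranges: [-172.22, 172.22], [-26.19, 119.32], [-84.43, 86.54], [7.71, 146.69], [-57.33, 237.33], [2.42, 119.75], [-152.13, 152.13]. Speed limits (degrees/s): [147.25, 147.25, 180, 180, 180, 180, 180].

INTERFACE

Orientations are given as [roll, pitch, yaw] about the fixed x, y, z axes, in that order (R = Rz(yaw) Ry(pitch) Rx(roll)).
In Python, from bench import env gives the robot as it stands.
- The arm moves only by the tool play_rows, never from a script. Its arguments are lists of equal length, an entry for each row: "delta_pos": the shift along the tool's x, y, z in mm, a list of three; "dr": the turn, a rotation vector about the tool's x, y, z in rad, a list of three. In form: {"delta_pos": [[tx, ty, tz], ...], "dr": [[rx, ry, rz], ...]}. A call has 1 to 5 rows; each row shifts and turns the commanded pose from where the row before left it, along the tool's axes as they then stand; what a row does not reach is not made up. A row lasts 1/8 s, in which the tool goes at most 62.5 mm and 10.7 degrees, less where a joint would pass 70% of its speed; a pose out of reach is approached as far as the arm can. A call is refused whole if a number of a shift passes 62.5 or a number of a turn 0.188, either way. A call with a gripper value outside its range is refused whole. "grip" is the closure, from 0 (fully open) to 1 (shut), set as the call begins (left out, the last holds). The fingers move at their own pace and stop on an object; the grip force is fixed at half the most. Time passes only in rows, so rows that do not move let the fingers close. It gives the time, the measured TCP pose, the force, the opening and the grip force at its end, in the units of the state.
- env.get_state(): the state, without advancing time (a new reading comes with each control period).
- env.camera(name): name is "scene" or "top"; returns the picture (420x560x3 uint8, red, green, blue); there is no depth.
- env.camera_model(name): a dict with "camera_matrix" (3x3 intrinsics, pixels), "R" (3x3) and "t" (3): a world point X has camera coordinates R X + t. Camera axes: x right, y down, z forward; pixel columns grow to the right and rows downward; lengths in m; the calibration is good to about 2 mm. A picture is of the moment at which its call begins. camera_model takes no time and is no camera call.
- env.job_done(): hands the job in; it is judged then, once.
The state is a dict: "clock": time; "joints": joint angles; "qd": joint speeds; "tau": joint torques, N m; "position": TCP position; "orientation": TCP orientation; "ft_force": force on the tool from outside, world axes, zero at the start; "wrist_torque": the same for the moment, N m; "opening": finger opening in m; "finger_force": force on a finger pad.
Only numpy, scipy, OpenCV 4.12 (cv2) and the standard library are available. Lean on these libraries where they do the work, as an engineer would, in place of code of your own. Each camera call takes 0.05 s, during which the arm holds its last target. There are 200 camera calls.

TASK

The plaster cast on the trimming guide is finished at its first angle; set the guide to the next one. Lift the sprung index pin out of its hole by its black knob, turn the model table with the cast anticlockwise (seen from above) and let the pin spring fully home in the next hole, then leave the knob. Find that hole by feel rather than forcing the pin hard against the metal, keep the cast where it lies on the table, and leave the things around alone.

Things in the scene. Friction and masses are not known exactly. Their poses are not given: they have to be found in the camera images.
- guide_base: trimming guide, screwed to the worktop: grey cast hub 112 mm across, 14 mm high, with a quadrant on its far side reaching 92 mm from the pivot, which carries a flat steel index ring. Origin on the pivot axis at worktop height, z up. The first hole lies 38 degrees clockwise (seen from above) of its +x axis
- pivot (a point): point on the vertical pivot axis of the model table, at the height of the table's top (38 mm above the worktop)
- first_hole (a point): mouth of the first hole, where the pin stands at the start, on the index ring's flat face (ring 62 to 86 mm from the pivot, face 24 mm up; three round 9.5 mm holes, 75 mm from the pivot). The next hole is in a flush steel segment, clamped anew for each case: 44 to 74 degrees anticlockwise of this one, exact angle not known. The last hole, not wanted, is at 114 degrees
- model_table (a joint): turn of the round aluminium model table (88 mm across, top 38 mm up), rad; 0 with the pin over the first hole, growing anticlockwise seen from above; free from -0.2 to 2.2. Its arm (24 mm wide, top 38 mm up) carries the pin 75 mm from the pivot. It turns stiffly (0.12 N m, about 3 N at the knob with the nose rubbing on the ring) and stays where it is left
- index_pin (a joint): lift of the sprung index pin, m; 0 home in a hole (nose 6 mm deep), 0.005 to 0.006 with the nose resting on the ring's face, 0.011 at its upper stop. The spring pushes down with 6 N when home, 10 N at the stop; let go, the pin springs down by itself. Pin 8 mm thick, flat nose with a small chamfer, 0.75 mm play to either side in a hole
- knob (a point): middle of the black pull knob on top of the pin: upright cylinder 24 mm across and 22 mm high, its middle 71 mm above the worktop when the pin is home; below it a steel barrel 17 mm across, from 38 to 56 mm above the worktop. It rises with the pin and goes round with the table
- cast: grey-white plaster cast of a dental arch, 56 x 68 x 26 mm, lying loose on the model table, its flat back within 2 mm of the low back stop beside the arm; origin under its middle
- waiting_cast: white plaster cast, 60 x 73 x 28 mm, lying on the worktop right of the guide; bystander
- caliper: steel caliper 170 x 50 x 8 mm, lying on the worktop near its front edge, right of the guide; bystander
- model_trimmer: the big cream plaster trimmer right of and beyond the guide, about 0.40 m high over the worktop, its front tray reaching out to x = 0.40 m; the robot starts on its right: go round or over it. Fixed; origin under its middle
- plaster_vibrator: cream plaster vibrator, 104 mm high, fixed beyond the guide; its front face is at x = 0.53 m and its speed knob reaches 15 mm farther out; origin under its middle
- jar: small jar with a green lid, 40 mm across and 45 mm high, standing near the front left corner of the worktop; origin under its middle; bystander
Not all that is in view belongs to the job. Leave any yellow look-alike of the cast alone.

How it is judged (in metres and radians):
On the way, in this order (a step that is already met when the one before it is completed fails the run):
1. the pin is lifted clear of the first hole (value of joint index_pin above 0.0065 m and value of joint model_table below 0.15 rad), for 0.1 s.
2. the table is turned away from the first hole with the pin out (value of joint index_pin above 0.0045 m and value of joint model_table above 0.25 rad), for 0.1 s.
At the end, for the whole second after the job is handed in: The pin is home (within 1.5 mm) in the next hole, so the table stands 0.7 to 1.36 rad from the first hole and at rest; the cast lies flat on the table, its middle within 15 mm of the pivot (5 mm at the start) (value of joint index_pin below 0.0015 m and value of joint model_table between 0.7 and 1.36 rad and velocity of joint model_table between -0.05 and 0.05 rad/s and horizontal distance between cast and pivot below 0.015 m and angle between cast's own z axis and vertical below 0.1 rad); the robot touches nothing.
It fails at once if the pin is forced against the ring or a hole's wall with more than 25 N (contact force between index_pin and guide_base above 25 N).
It fails at once if the cast is pushed off its place (middle over 15 mm from the pivot) (horizontal distance between cast and pivot above 0.015 m).
It fails at once if a bystander is moved by more than 15 mm (distance of any of waiting_cast, caliper, jar from where it was at the start of the episode above 0.015 m).
It also fails if it takes over 51 s, if anything falls off the work surface, if the arm or the gripper's body presses on something with over 40 N, if the wrist force passes 120 N, or if a joint passes its speed limit or range.

## Working session

There is one attempt and no reset: what is moved stays moved. The work goes in short steps, Python scripts to look and compute and a tool call to move; the robot and the scene stay as the last step left them, time stands still between calls to the robot, and variables do not carry over. Pictures are saved under pics/ and viewed, at most 10 in all, crops included, and the job is handed in when it is done.

Besides the shell and the picture viewer there is one more tool, called after ">>>" as name(argument=value, ...) on one line, values as JSON. play_rows: Moves the arm, as the interface text tells. Its arguments: {"type":"object","properties":{"delta_pos":{"type":"array","items":{"type":"array","items":{"type":"number"}}},"dr":{"type":"array","items":{"type":"array","items":{"type":"number"}}},"grip":{"type":"number"}},"required":["delta_pos","dr"]}

```bash
mkdir -p pics; python3 - <<'E'
from bench import env
import cv2,numpy as np
np.set_printoptions(precision=4,suppress=True)
for n in("scene","top"):
    im=env.camera(n);cv2.imwrite(f"pics/{n}0.png",im[:,:,::-1]);m=env.camera_model(n)
    print(n,m["camera_matrix"],m["R"],m["t"],-np.array(m["R"]).T@m["t"])
print(env.get_state())
E
```

```text
scene [[396.8642   0.     278.3578]
 [  0.     396.8642 207.1505]
 [  0.       0.       1.    ]] [[-0.7213 -0.6924 -0.0168]
 [-0.3058  0.3401 -0.8893]
 [ 0.6214 -0.6363 -0.4571]] [0.3957 0.2073 0.8256] [-0.1642  0.7288  0.5683]
top [[457.8593   0.     284.6822]
 [  0.     457.8593 213.2064]
 [  0.       0.       1.    ]] [[ 0.0433 -0.999   0.006 ]
 [-0.9724 -0.0435 -0.2291]
 [ 0.2291  0.0041 -0.9734]] [0.0077 0.4901 1.0124] [0.2443 0.0249 1.0976]
{'clock': 0.1, 'joints': array([ 69.547 ,  39.5298, -11.1467,  89.7389,   9.0125,  51.7107,
       -12.3219]), 'qd': array([-0.0694, -0.1462, -0.0688, -0.219 ,  0.0151, -0.081 , -0.0483]), 'tau': array([ -0.0029, -54.0604,  -1.2714, -15.8987,   0.0094,   0.0044,
         0.    ]), 'position': array([ 0.2379, -0.5776,  0.4039]), 'orientation': array([-179.9027,    0.0061,   22.3976]), 'ft_force': array([ 0.1087,  0.602 , -0.4963]), 'wrist_torque': array([ 0.0259,  0.0047, -0.0161]), 'finger_force': 0.0, 'opening': 0.08525083714192119}
```

View pics/scene0.png

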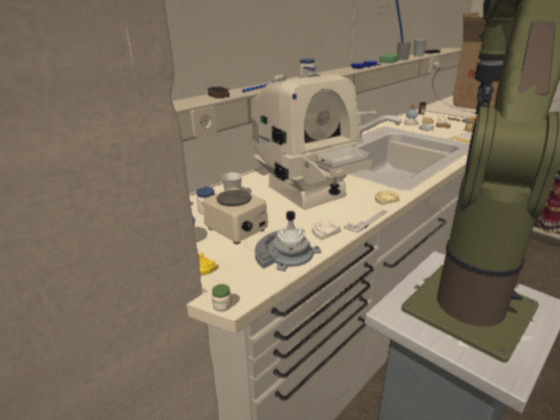

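View pics/top0.png

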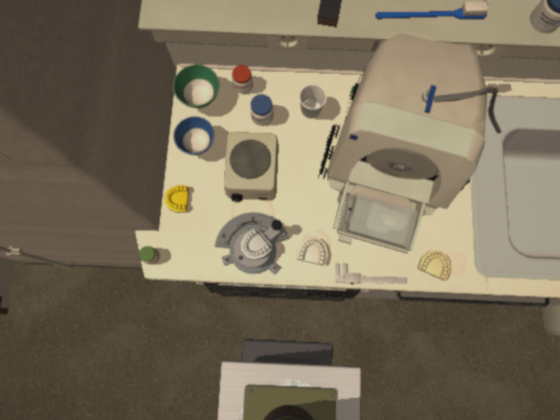

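Black-knob candidates are the index knob at top (277,226) / scene (291,216), the vibrator's speed knob at top (237,198) and the trimmer's black foot at scene (334,188). The knob on the guide's arm fits the description. The cast is at top (256,243). The yellow look-alikes are at (178,198) and (435,264).

```bash
cat > h.py <<'E'
from bench import env
import cv2,numpy as np
np.set_printoptions(precision=4,suppress=True)
def ray(n,p):
    m=env.camera_model(n);R=np.array(m["R"]);c=-R.T@np.array(m["t"])
    d=R.T@np.linalg.inv(m["camera_matrix"])@[p[0],p[1],1];return c,d/np.linalg.norm(d)
def plane(n,p,z):
    c,d=ray(n,p);return c+d*(z-c[2])/d[2]
def two(p,q):
    a,u=ray("top",p);b,v=ray("scene",q)
    s=np.linalg.lstsq(np.c_[u,-v],b-a,rcond=None)[0];P,Q=a+s[0]*u,b+s[1]*v
    return (P+Q)/2,np.linalg.norm(P-Q)
def proj(n,X):
    m=env.camera_model(n);c=m["R"]@np.array(X)+m["t"];p=m["camera_matrix"]@c;return p[:2]/p[2]
def dark(im,box,th=45):
    x0,y0,x1,y1=box
    g=(im[y0:y1,x0:x1].max(2)<th).astype(np.uint8)
    k,l,s,c=cv2.connectedComponentsWithStats(g)
    return [(int(s[i,4]),(c[i]+[x0,y0]).round(2),s[i,:4]+[x0,y0,0,0]) for i in range(1,k) if s[i,4]>8]
E
python3 - <<'E'
from h import *
t=cv2.imread("pics/top0.png");s=cv2.imread("pics/scene0.png")
a=cv2.resize(t[180:290,200:340],None,fx=4,fy=4,interpolation=cv2.INTER_CUBIC)
b=cv2.resize(s[195:280,240:350],None,fx=5,fy=5,interpolation=cv2.INTER_CUBIC)
cv2.imwrite("pics/a.png",a);cv2.imwrite("pics/b.png",b)
print(dark(t,(262,212,292,240)),dark(s,(280,205,302,232)))
E
```

```text
[(54, array([276.5 , 224.57]), array([273, 221,   8,   8]))] [(40, array([290.1, 215.6]), array([287, 212,   7,   8]))]
```

View pics/a.png

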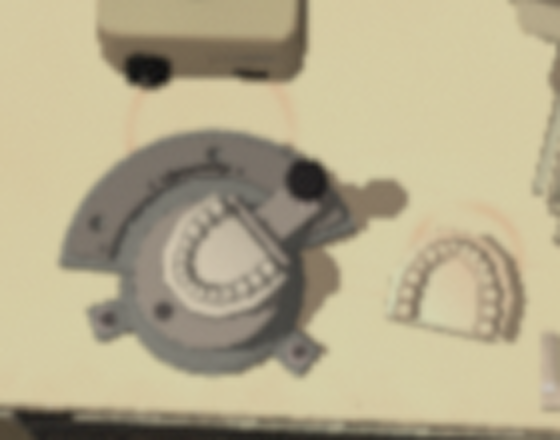

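View pics/b.png

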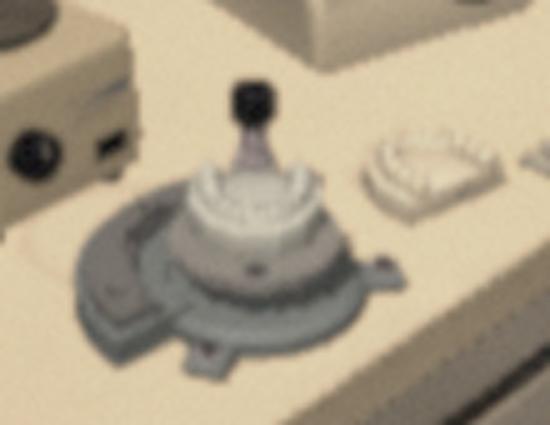

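```bash
python3 - <<'E'
from h import *
print(two((276.6,224.9),(290.3,215.4)))
K=plane("top",(276.6,225),.079)[:2];L=plane("top",(223.6,235.3),.024)[:2];N=plane("top",(252.9,218.1),.024)[:2]
print(K,L,N,np.linalg.norm(K-L))
d=L-K;mid=(K+L)/2;n=np.array([-d[1],d[0]])/np.linalg.norm(d)
P=mid+n*75e-3*np.cos(np.radians(57)); 
if P[0]>mid[0]: P=mid-n*75e-3*np.cos(np.radians(57))
a=lambda v:np.degrees(np.arctan2(*(v-P)[::-1]))
print("P",P,a(K),a(N),a(L),np.linalg.norm(N-P))
# table: top contour rough, foot/left edge; cast centre
print("caliper etc", plane("top",(315,250),.03),plane("top",(238,197),.05), plane("top",(251,243),.05))
print("vib top edge",plane("top",(250,194),.104),plane("top",(222,194),.104),plane("top",(276,194),.104))
E
```

```text
(array([0.4582, 0.0466, 0.0688]), np.float64(0.00035679337370778525))
[0.4557 0.0463] [0.4365 0.1723] [0.4815 0.1051] 0.1274330024465895
P [0.4058 0.1031] -48.66817209623498 1.5045857879949274 66.00488275717991 0.07579647867500323
caliper etc [ 0.41   -0.0457  0.03  ] [0.5253 0.1415 0.05  ] [0.4166 0.1041 0.05  ]
vib top edge [0.519  0.1089 0.104 ] [0.5162 0.1718 0.104 ] [0.5217 0.0505 0.104 ]
```

The crops confirm the choice. The black knob on the steel barrel at the end of the arm is at (0.457, 0.046). The pivot is at about (0.406, 0.103), and the next hole looks to be about 50° on. I'll grip tangentially and go round the trimmer on the near side.

```bash
cat >> h.py <<'E'
from scipy.spatial.transform import Rotation as Ro
import json
def plan(wps,nd=1,p=None,R=None):
    """wps: list of (x,y,z m,yaw deg,rows), tool down; prints rows in tool axes"""
    s=env.get_state();p=s["position"] if p is None else np.array(p)
    R=Ro.from_euler("xyz",s["orientation"],degrees=True) if R is None else R
    D=[];T=[]
    for x,y,z,yaw,n in wps:
        G=Ro.from_euler("xyz",[180,0,yaw],degrees=True);w=(R.inv()*G).as_rotvec()/n;st=(np.array([x,y,z])-p)/n
        for _ in range(n):
            d=np.round(R.inv().apply(st)*1000,nd);t=np.round(w,3);D.append(d.tolist());T.append(t.tolist())
            p=p+R.apply(d)/1000;R=R*Ro.from_rotvec(t)
    for i in range(0,len(D),5): print(json.dumps(D[i:i+5]),json.dumps(T[i:i+5]))
E
python3 - <<'E'
from h import *
plan([(.32,-.32,.42,70,7),(.375,-.1,.40,105,6),(.457,.0465,.33,130,7)],0)
E
```

```text
[[25.0, -30.0, -2.0], [28.0, -26.0, -2.0], [31.0, -23.0, -2.0], [34.0, -19.0, -2.0], [36.0, -15.0, -2.0]] [[-0.0, -0.0, -0.119], [-0.0, -0.0, -0.119], [-0.0, -0.0, -0.119], [-0.0, -0.0, -0.119], [-0.0, -0.0, -0.119]]
[[37.0, -11.0, -2.0], [38.0, -6.0, -2.0], [38.0, -4.0, 3.0], [38.0, 0.0, 3.0], [38.0, 4.0, 3.0]] [[-0.0, -0.0, -0.119], [-0.0, -0.0, -0.119], [-0.0, -0.0, -0.101], [-0.0, -0.0, -0.101], [-0.0, -0.0, -0.101]]
[[37.0, 8.0, 3.0], [36.0, 11.0, 3.0], [35.0, 15.0, 3.0], [17.0, 17.0, 10.0], [16.0, 18.0, 10.0]] [[-0.0, -0.0, -0.101], [-0.0, -0.0, -0.101], [-0.0, -0.0, -0.101], [0.0, -0.0, -0.063], [0.0, -0.0, -0.063]]
[[15.0, 19.0, 10.0], [14.0, 19.0, 10.0], [12.0, 20.0, 10.0], [11.0, 21.0, 10.0], [10.0, 22.0, 10.0]] [[0.0, -0.0, -0.063], [0.0, -0.0, -0.063], [0.0, -0.0, -0.063], [0.0, -0.0, -0.063], [0.0, -0.0, -0.063]]
```

>>> play_rows(delta_pos=[[25, -30, -2], [28, -26, -2], [31, -23, -2], [34, -19, -2], [36, -15, -2]], dr=[[0, 0, -0.119], [0, 0, -0.119], [0, 0, -0.119], [0, 0, -0.119], [0, 0, -0.119]])

```text
clock: 0.72
position: [0.2971, -0.3919, 0.4146]
orientation: [-180.0, -0.0, 56.7]
ft_force: [-0.0, 0.6, 0.6]
opening: 0.0857
finger_force: 0.0
```

>>> play_rows(delta_pos=[[37, -11, -2], [38, -6, -2], [38, -4, 3], [38, 0, 3], [38, 4, 3]], dr=[[0, 0, -0.119], [0, 0, -0.119], [0, 0, -0.101], [0, 0, -0.101], [0, 0, -0.101]])

```text
clock: 1.35
position: [0.3478, -0.2075, 0.4095]
orientation: [-180.0, -0.0, 87.7]
ft_force: [-1.1, -0.2, 0.8]
opening: 0.0855
finger_force: 0.0
```

>>> play_rows(delta_pos=[[37, 8, 3], [36, 11, 3], [35, 15, 3], [17, 17, 10], [16, 18, 10]], dr=[[0, 0, -0.101], [0, 0, -0.101], [0, 0, -0.101], [0, 0, -0.063], [0, 0, -0.063]])

```text
clock: 1.98
position: [0.4, -0.0561, 0.3804]
orientation: [-180.0, 0.0, 112.2]
ft_force: [-0.1, 0.3, -1.1]
opening: 0.0856
finger_force: 0.0
```

>>> play_rows(delta_pos=[[15, 19, 10], [14, 19, 10], [12, 20, 10], [11, 21, 10], [10, 22, 10]], dr=[[0, 0, -0.063], [0, 0, -0.063], [0, 0, -0.063], [0, 0, -0.063], [0, 0, -0.063]])

```text
clock: 2.6
position: [0.458, 0.0475, 0.3301]
orientation: [-180.0, -0.0, 130.2]
ft_force: [1.1, -0.6, 0.1]
opening: 0.0853
finger_force: 0.0
```

```bash
python3 - <<'E'
from h import *
a=env.camera("top");b=env.camera("scene")
cv2.imwrite("pics/c.png",np.vstack([cv2.resize(a[170:290,190:340],None,fx=4,fy=4)[:,:,::-1][:300],cv2.resize(b[150:290,220:350],(600,300))[:,:,::-1]]))
plan([(.457,.0465,.26,130,3),(.457,.0465,.228,130,3)])
s=env.get_state();print(s["joints"],s["position"])
E
```

```text
[[-0.4, -1.1, 23.3], [-0.4, -1.0, 23.3], [-0.4, -1.0, 23.3], [0.0, 0.0, 10.7], [0.0, 0.0, 10.7]] [[0.001, -0.001, 0.002], [0.001, -0.001, 0.002], [0.001, -0.001, 0.002], [-0.0, 0.0, -0.0], [-0.0, 0.0, -0.0]]
[[0.0, 0.0, 10.7]] [[-0.0, 0.0, -0.0]]
[  8.5562  37.8079 -32.327  120.8727  38.3417  31.6539 -11.6159] [0.4586 0.0493 0.33  ]
```

View pics/c.png

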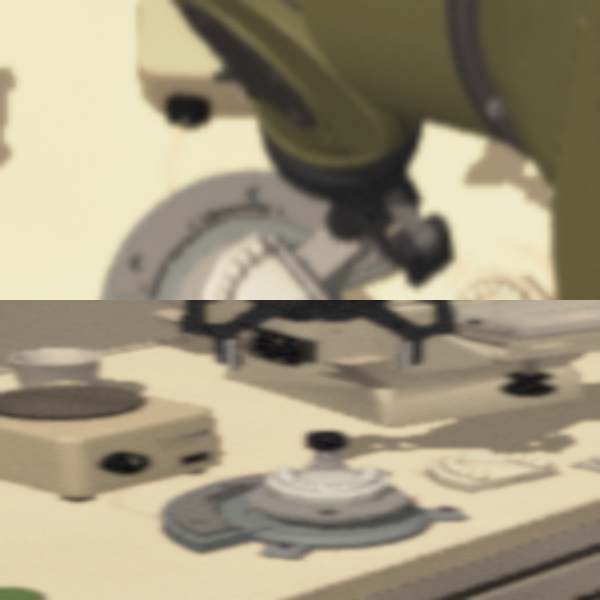

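The fingers straddle the knob in the scene view (knob crop pixel (326,440), fingers at (230,350) and (410,350)), so I'll go down.

>>> play_rows(delta_pos=[[-0.4, -1, 23], [-0.4, -1, 23], [-0.4, -1, 23], [0, 0, 12], [0, 0, 12]], dr=[[0, 0, 0], [0, 0, 0], [0, 0, 0], [0, 0, 0], [0, 0, 0]])

```text
clock: 3.32
position: [0.4558, 0.043, 0.2374]
orientation: [-179.9, 0.0, 130.0]
ft_force: [-0.4, -0.5, 0.5]
opening: 0.0854
finger_force: 0.0
```

>>> play_rows(delta_pos=[[0, 0, 11], [0, 0, 0]], dr=[[0, 0, 0], [0, 0, 0]])

```text
clock: 3.58
position: [0.4558, 0.0433, 0.2265]
orientation: [-179.9, 0.0, 130.0]
ft_force: [-0.0, -0.7, 0.3]
opening: 0.0852
finger_force: 0.0
```

```bash
python3 - <<'E'
from h import *
b=env.camera("scene");cv2.imwrite("pics/d.png",cv2.resize(b[170:270,230:350],(720,600))[:,:,::-1])
s=env.get_state();print(s["position"],s["ft_force"])
E
```

```text
[0.4559 0.0434 0.2268] [0.4984 0.1952 0.9293]
```

View pics/d.png

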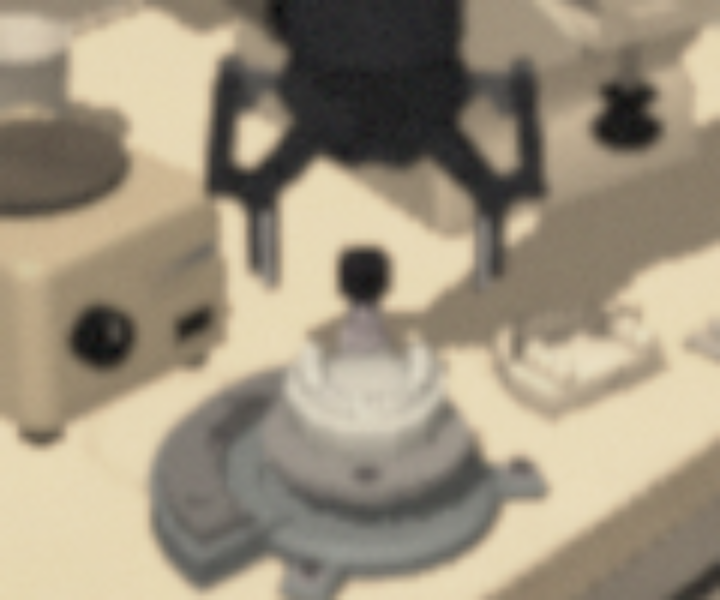

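Knob at crop (363,275), with the finger midpoint slightly right of it (375). I'll centre by about 3 mm and close partway so contact stays gentle.

>>> play_rows(delta_pos=[[1.5, 2.5, 0], [0, 0, 0], [0, 0, 0], [0, 0, 0], [0, 0, 0]], dr=[[0, 0, 0], [0, 0, 0], [0, 0, 0], [0, 0, 0], [0, 0, 0]], grip=0.64)

```text
clock: 4.25
position: [0.4572, 0.0468, 0.2267]
orientation: [-180.0, 0.0, 130.1]
ft_force: [-0.2, 0.5, 0.6]
opening: 0.0304
finger_force: 0.0
```

```bash
python3 - <<'E'
from h import *
b=env.camera("scene");cv2.imwrite("pics/e.png",cv2.resize(b[190:240,260:320],(720,600))[:,:,::-1])
s=env.get_state();print(s["position"],s["ft_force"],s["opening"])
E
```

```text
[0.4572 0.0468 0.2267] [-0.3115 -0.3675  0.0592] 0.030772381377694526
```

View pics/e.png

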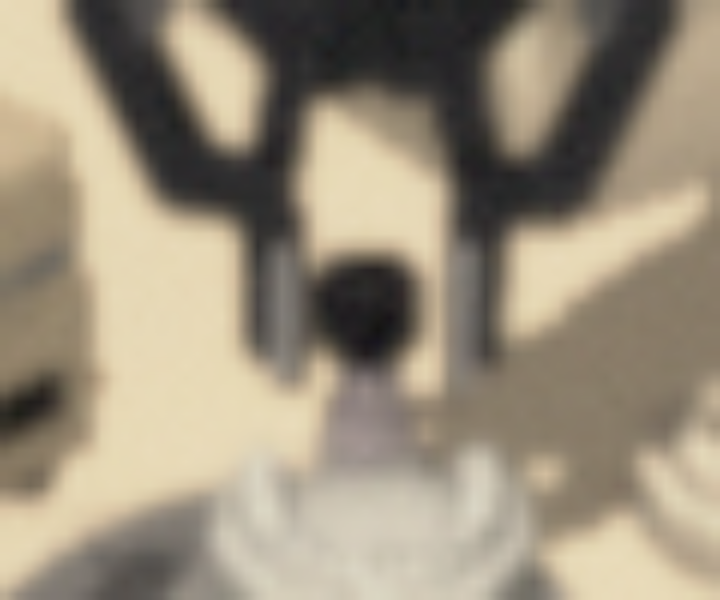

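The pads straddle the knob at the right height. The finger midpoint (376) is about 2 mm right of the knob (365), so I shift +2 mm in tool y and close gently.

>>> play_rows(delta_pos=[[0, 2, 0], [0, 0, 0], [0, 0, 0]], dr=[[0, 0, 0], [0, 0, 0], [0, 0, 0]], grip=0.68)

```text
clock: 4.68
position: [0.4587, 0.0482, 0.2267]
orientation: [-180.0, 0.0, 130.1]
ft_force: [-0.3, 0.6, 0.3]
opening: 0.0273
finger_force: 0.0
```

>>> play_rows(delta_pos=[[0, 0, 0], [0, 0, 0]], dr=[[0, 0, 0], [0, 0, 0]], grip=0.71)

```text
clock: 4.92
position: [0.4586, 0.0481, 0.2267]
orientation: [-180.0, 0.0, 130.1]
ft_force: [-0.5, -0.8, -0.1]
opening: 0.0246
finger_force: 0.2
```

>>> play_rows(delta_pos=[[0, 0, 0], [0, 0, 0], [0, 0, 0]], dr=[[0, 0, 0], [0, 0, 0], [0, 0, 0]], grip=1)

```text
clock: 5.3
position: [0.4585, 0.048, 0.2268]
orientation: [-180.0, 0.0, 130.1]
ft_force: [-1.1, -0.9, 5.4]
opening: 0.0226
finger_force: 58.6
```

>>> play_rows(delta_pos=[[0, 0, -2], [0, 0, -2], [0, 0, -2], [0, 0, -2], [0, 0, -1]], dr=[[0, 0, 0], [0, 0, 0], [0, 0, 0], [0, 0, 0], [0, 0, 0]])

```text
clock: 5.92
position: [0.4586, 0.048, 0.2356]
orientation: [-180.0, -0.0, 130.1]
ft_force: [0.2, -1.3, -10.0]
opening: 0.0224
finger_force: 59.1
```

```bash
python3 - <<'E'
from h import *
s=env.get_state();print(s["position"],s["ft_force"],s["wrist_torque"],s["opening"],s["joints"])
b=env.camera("scene");cv2.imwrite("pics/f.png",b[:,:,::-1])
print(dark(b,(275,195,305,232),60))
E
```

```text
[0.4586 0.048  0.2356] [  0.1803  -1.3395 -10.042 ] [-0.159  -0.0027  0.0405] 0.02235878701913509 [ -0.8888  46.7614 -17.5347 124.5526  52.1416  16.1474 -24.0299]
[(57, array([279.81, 201.19]), array([275, 195,  10,  13])), (61, array([298.87, 201.1 ]), array([295, 195,  10,  13])), (53, array([289.49, 212.45]), array([286, 209,   8,   8]))]
```

Pin lifted, with a spring load of about 10 N. Now I'll turn with the pin raised, following the arc about the pivot.

```bash
cat >> h.py <<'E'
P=np.array([.4084,.1037])
def arc(t0,t1,step,z0=None,nd=1,r=.075):
    """rows for table angle t0->t1 (deg), from the measured pose's nominal"""
    s=env.get_state();z=s["position"][2]
    th=np.arange(t0,t1+1e-6,step);f=lambda t:P+r*np.array([np.cos(np.radians(t-48)),np.sin(np.radians(t-48))])
    D=[];
    for a,b in zip(th[:-1],th[1:]):
        R=Ro.from_euler("xyz",[180,0,130+a],degrees=True);D.append(np.round(R.inv().apply([*(f(b)-f(a)),0])*1000,nd).tolist())
    print(D,-np.radians(step).round(4))
E
python3 - <<'E'
from h import *
arc(0,20,4,nd=2)
E
```

```text
[[0.37, 5.22, 0.0], [0.37, 5.22, 0.0], [0.37, 5.22, 0.0], [0.37, 5.22, 0.0], [0.37, 5.22, 0.0]] -0.0698
```

>>> play_rows(delta_pos=[[0.3, 5.2, 0], [0.3, 5.2, 0], [0.3, 5.2, 0]], dr=[[0, 0, -0.07], [0, 0, -0.07], [0, 0, -0.07]])

```text
clock: 6.35
position: [0.4688, 0.0596, 0.2355]
orientation: [-179.9, -0.0, 142.2]
ft_force: [-0.8, 0.2, -10.1]
opening: 0.0223
finger_force: 59.1
```

>>> play_rows(delta_pos=[[0.3, 5.2, 0], [0.3, 5.2, 0], [0.3, 5.2, 0], [0.3, 5.2, 0], [0.3, 5.2, 0]], dr=[[0, 0, -0.07], [0, 0, -0.07], [0, 0, -0.07], [0, 0, -0.07], [0, 0, -0.07]])

```text
clock: 6.98
position: [0.48, 0.083, 0.2353]
orientation: [-180.0, -0.1, 162.3]
ft_force: [-1.4, 1.3, -10.1]
opening: 0.0223
finger_force: 59.1
```

```bash
python3 - <<'E'
from h import *
s=env.get_state();print(s["position"],s["ft_force"],s["wrist_torque"],s["orientation"],s["joints"])
p=np.array([[.4586,.048],[.4688,.0596],s["position"][:2]])
a=env.camera("top");b=env.camera("scene")
print(dark(b,(270,195,310,235),60),proj("scene",[*s["position"][:2],.080]))
cv2.imwrite("pics/g.png",np.vstack([cv2.resize(a[190:265,210:310],(800,600))[:300],cv2.resize(b[190:260,240:330],(800,600))[:300]])[:,:,::-1])
cv2.imwrite("pics/g.png",np.hstack([cv2.resize(a[190:270,215:295],(400,400)),cv2.resize(b[190:260,250:320],(400,400))])[:,:,::-1])
E
```

```text
[0.48   0.083  0.2353] [ -1.3923   1.333  -10.1088] [ 0.1106  0.4852 -0.1244] [-179.9612   -0.1214  162.3023] [  2.587   49.2409 -29.4099 119.8007  57.0458  26.2655   0.4992]
[(237, array([280.11, 203.26]), array([270, 195,  24,  25]))] [274.7892 213.903 ]
```

View pics/g.png

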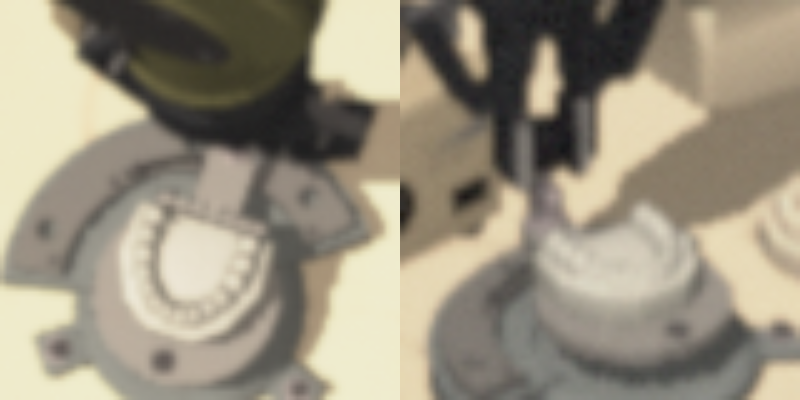

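The arm has turned with the cast still in place. The first hole shows at crop (308,192), i.e. top (276.4,228.2), and the last hole at top (223.4,235.5). That lets me refine the next hole's angle from three points on the same plane.

```bash
python3 - <<'E'
from h import *
F=plane("top",(276.3,228.1),.024)[:2];L=plane("top",(223.4,235.3),.024)[:2];N=plane("top",(252.8,218),.024)[:2]
d=L-F;mid=(F+L)/2;n=np.array([-d[1],d[0]])/np.linalg.norm(d)
c=[mid+s*n*.075*np.cos(np.radians(57)) for s in(1,-1)];Pv=min(c,key=lambda v:v[0])
a=lambda v:np.degrees(np.arctan2(*(v-Pv)[::-1]))
print(np.linalg.norm(d),Pv,a(F),a(N),a(L),a(N)-a(F),a(L)-a(N),np.linalg.norm(N-Pv),F)
# refine by dark spots in the first picture
t=cv2.imread("pics/top0.png").max(2)
print(t[214:223,247:259]);print(t[231:240,219:229])
p=np.array([[.4586,.048],[.4688,.0596],[.48,.083]]);A=np.c_[2*p,np.ones(3)];x=np.linalg.solve(A,(p**2).sum(1));print(x[:2],np.sqrt(x[2]+x[:2]@x[:2]))
E
```

```text
0.127046822888633 [0.4079 0.1029] -46.802845500592674 1.9419398400984387 67.71208957320604 48.74478534069112 65.7701497331076 0.07393370165428557 [0.4596 0.0478]
[[119 121 119 117 119 119 116 119 120 120 120 120]
 [121 121 122 120 121 118 117 118 120 121 121 119]
 [122 122 122 121 117 109 106 109 115 120 121 121]
 [122 121 122 120 108  92  87  98 110 119 122 121]
 [123 122 122 118 103  82  81 101 114 119 120 122]
 [123 121 121 117 104  86  84  98 111 118 120 121]
 [118 115 111 108 100  88  81  89  98 107 112 117]
 [102  95  91  86  81  78  78  74  80  87  98 111]
 [ 78  80  84  85  84  85  85  81  77  77  92 108]]
[[183 145 126 125 123 123 124 125 124 124]
 [163 134 124 122 121 120 121 124 125 124]
 [143 128 123 119 113 110 115 120 125 124]
 [132 124 121 109  93  90 106 117 123 125]
 [128 124 119  98  82  86 106 120 123 124]
 [124 124 119 100  84  88 109 117 123 123]
 [123 124 121 110  99  98 111 119 122 119]
 [123 124 124 121 116 115 120 123 123 113]
 [125 126 125 124 123 124 123 123 119 104]]
[0.4072 0.1034] 0.07557539994980524
```

>>> play_rows(delta_pos=[[0.2, 4.3, 0], [0.2, 4.3, 0], [0.2, 4.3, 0], [0, 0, 0]], dr=[[0, 0, -0.057], [0, 0, -0.057], [0, 0, -0.057], [0, 0, 0]])

```text
clock: 7.58
position: [0.4823, 0.0957, 0.2353]
orientation: [180.0, -0.1, 172.0]
ft_force: [-4.3, 1.1, -10.4]
opening: 0.0225
finger_force: 59.2
```

>>> play_rows(delta_pos=[[0, 0, 1], [0, 0, 1], [0, 0, 0]], dr=[[0, 0, 0], [0, 0, 0], [0, 0, 0]])

```text
clock: 7.95
position: [0.4823, 0.0957, 0.2334]
orientation: [180.0, -0.1, 171.9]
ft_force: [-5.1, 2.6, -8.8]
opening: 0.0223
finger_force: 59.2
```

>>> play_rows(delta_pos=[[0.4, 0, 0.5], [0, 0, 0.5], [0, 0, 0]], dr=[[0, 0, 0], [0, 0, 0], [0, 0, 0]])

```text
clock: 8.32
position: [0.4822, 0.0957, 0.2329]
orientation: [-180.0, -0.1, 172.0]
ft_force: [-6.7, 1.4, -5.0]
opening: 0.0223
finger_force: 59.6
```

>>> play_rows(delta_pos=[[0, 0, 0.3], [0, 0, 0]], dr=[[0, 0, 0], [0, 0, 0]])

```text
clock: 8.57
position: [0.4821, 0.0957, 0.2328]
orientation: [-180.0, -0.1, 172.0]
ft_force: [-6.7, 0.2, -2.6]
opening: 0.0223
finger_force: 59.7
```

The nose is resting on the ring. I'll ease the grip into a loose cage so only the spring presses the pin, then push it along.

>>> play_rows(delta_pos=[[0, 0, 0], [0, 0, 0], [0, 0, 0]], dr=[[0, 0, 0], [0, 0, 0], [0, 0, 0]], grip=0.69)

```text
clock: 8.95
position: [0.4839, 0.0955, 0.2329]
orientation: [180.0, 0.1, 171.9]
ft_force: [0.3, -0.3, -0.2]
opening: 0.0263
finger_force: 0.0
```

>>> play_rows(delta_pos=[[0.5, 0.5, 0], [0, 0.5, 0], [0, 0.5, 0], [0, 0.5, 0], [0, 0, 0]], dr=[[0, 0, -0.007], [0, 0, -0.007], [0, 0, -0.007], [0, 0, -0.007], [0, 0, 0]])

```text
clock: 9.57
position: [0.4828, 0.0972, 0.2323]
orientation: [-179.9, -0.0, 173.6]
ft_force: [-0.8, -0.7, 0.4]
opening: 0.0266
finger_force: 0.9
```

```bash
python3 - <<'E'
from h import *
s=env.get_state();print(s["position"],s["ft_force"],s["orientation"])
b=env.camera("scene");p=proj("scene",[*s["position"][:2],.0765]);print(p)
cv2.imwrite("pics/k1.png",b[:,:,::-1])
x,y=map(int,p.round());cv2.imwrite("pics/k1c.png",cv2.resize(b[y-25:y+25,x-30:x+30],(720,600))[:,:,::-1])
E
```

```text
[0.4828 0.0972 0.2323] [-0.8486 -0.6684  0.4235] [-179.9342   -0.0101  173.586 ]
[270.2272 216.6703]
```

View pics/k1c.png

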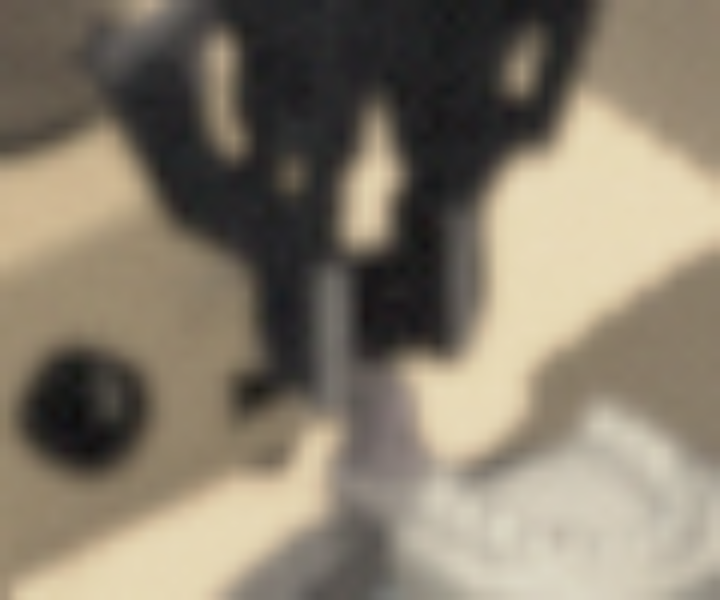

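The knob (dark, crop 355–445 × 260–360) sits between the pads with the trailing pad touching. I'll track the knob's bottom edge, dark knob to barrel at crop row about 360, to see it drop.

```bash
cat >> h.py <<'E'
def feel(tag,b=None):
    s=env.get_state();print(s["clock"],s["position"],s["ft_force"],s["orientation"][2],s["opening"],s["finger_force"])
    if b is None: b=env.camera("scene")
    cv2.imwrite(f"pics/{tag}.png",b[:,:,::-1])
    p=proj("scene",[*s["position"][:2],.0765]);u=cv2.getRectSubPix(b.max(2).astype(np.float32),(5,44),(float(p[0]+2),float(p[1])))
    v=u.mean(1);print("rel -12..14:",v[10:37].round().astype(int),"p",p)
E
python3 - <<'E'
from h import *
feel("k1",cv2.imread("pics/k1.png")[:,:,::-1])
E
```

```text
9.625 [0.4828 0.0971 0.2323] [-1.0481 -1.714   0.4622] 173.56786728631383 0.026850205253227916 0.9415299072861671
rel -12..14: [141 154 145 128 121 115 101  71  42  28  30  32  29  30  34  50  88 128
 145 140 138 137 133 130 132 135 141] p [270.2309 216.6633]
```

>>> play_rows(delta_pos=[[0, 0.5, 0], [0, 0.5, 0], [0, 0.5, 0], [0, 0.5, 0]], dr=[[0, 0, -0.007], [0, 0, -0.007], [0, 0, -0.007], [0, 0, -0.006]])

```text
clock: 10.12
position: [0.4827, 0.0981, 0.2322]
orientation: [-179.8, -0.1, 175.1]
ft_force: [-1.5, -6.3, 4.9]
opening: 0.0265
finger_force: 3.3
```

```bash
python3 -c "
from h import *
feel('k2')"
```

```text
10.125 [0.4827 0.0981 0.2322] [-1.5285 -6.2603  4.9293] 175.09770918060246 0.026515067962960374 3.2744501531124115
rel -12..14: [133 148 143 128 123 117  99  66  40  31  30  31  30  31  36  56  96 134
 145 137 132 128 123 121 125 129 135] p [269.9996 216.8084]
```

Not dropped yet. The pad is dragging the knob down slightly (+5 N), so I'll raise the tool a touch and go on.

>>> play_rows(delta_pos=[[0, 0.2, -0.4], [0, 0.3, -0.4], [0, 0.3, 0]], dr=[[0, 0, -0.005], [0, 0, -0.005], [0, 0, -0.005]])

```text
clock: 10.55
position: [0.4829, 0.0998, 0.2328]
orientation: [-179.9, -0.1, 176.0]
ft_force: [-1.0, -3.8, -2.3]
opening: 0.0265
finger_force: 2.1
```

```bash
python3 -c "
from h import *
feel('k3')"
```

```text
10.55 [0.4829 0.0998 0.2328] [-0.9686 -3.8236 -2.319 ] 175.98897171503285 0.026465189908451273 2.108997255563736
rel -12..14: [124 136 128 116 110 104  92  66  39  29  30  33  32  31  36  57  95 131
 142 138 136 132 125 121 123 131 139] p [269.4656 217.0127]
```

>>> play_rows(delta_pos=[[0, 0.4, 0], [0, 0.4, 0], [0, 0.4, 0], [0, 0.3, 0]], dr=[[0, 0, -0.005], [0, 0, -0.005], [0, 0, -0.005], [0, 0, -0.005]])

```text
clock: 11.1
position: [0.4831, 0.1018, 0.2332]
orientation: [-180.0, -0.0, 177.2]
ft_force: [-1.0, -4.2, -2.1]
opening: 0.0259
finger_force: 2.2
```

```bash
python3 -c "
from h import *
feel('k4')"
```

```text
11.1 [0.4831 0.1018 0.2332] [-1.0483 -4.2494 -2.1357] 177.16997293527737 0.025921598631076296 2.2479788213968277
rel -12..14: [125 131 116 103 102 100  90  62  36  29  29  27  28  29  34  55  92 130
 145 141 137 130 123 119 122 131 144] p [268.8717 217.2664]
```

>>> play_rows(delta_pos=[[0, 0.4, 0.1], [0, 0.4, 0.1], [0, 0.4, 0], [0, 0.2, 0]], dr=[[0, 0, -0.005], [0, 0, -0.005], [0, 0, -0.005], [0, 0, -0.003]])

```text
clock: 11.65
position: [0.4832, 0.1034, 0.233]
orientation: [180.0, -0.0, 178.2]
ft_force: [-1.6, -3.2, -3.3]
opening: 0.0265
finger_force: 2.1
```

```bash
python3 -c "
from h import *
feel('k5')"
```

```text
11.65 [0.4832 0.1034 0.233 ] [-1.5806 -3.1998 -3.3096] 178.2003504338646 0.026485948736110373 2.091212198138237
rel -12..14: [117 133 120 101  95  93  81  63  40  30  32  32  33  30  32  47  84 125
 144 139 133 132 125 121 123 131 142] p [268.3989 217.4713]
```

>>> play_rows(delta_pos=[[0, 0.4, 0.1], [0, 0.4, 0.1], [0, 0.4, 0.1], [0, 0.2, 0]], dr=[[0, 0, -0.005], [0, 0, -0.005], [0, 0, -0.005], [0, 0, -0.003]])

```text
clock: 12.2
position: [0.4838, 0.1059, 0.2331]
orientation: [179.8, 0.1, 179.3]
ft_force: [-1.3, -3.0, -0.5]
opening: 0.0265
finger_force: 0.7
```

```bash
python3 -c "
from h import *
feel('k6')"
```

```text
12.2 [0.4838 0.1059 0.2331] [-1.3492 -2.9989 -0.4742] 179.28221285914717 0.02647137264371712 0.7465250976383686
rel -12..14: [ 98 111 102  89  87  87  84  77  67  51  35  29  33  34  31  31  38  52
  78 107 126 133 132 129 129 137 145] p [267.5704 217.7428]
```

The knob's edges dropped about 2 px (about 5.5 mm) and the push force fell, so the pin has gone into the hole. I'll back off, open wide and lift away.

>>> play_rows(delta_pos=[[0, -0.8, 0], [0, -0.5, 0]], dr=[[0, 0, 0], [0, 0, 0]])

```text
clock: 12.5
position: [0.4836, 0.1041, 0.233]
orientation: [179.9, 0.1, 179.2]
ft_force: [0.3, -0.4, 0.2]
opening: 0.0263
finger_force: 0.0
```

>>> play_rows(delta_pos=[[0, 0, 0], [0, 0, 0], [0, 0, 0], [0, 0, 0]], dr=[[0, 0, 0], [0, 0, 0], [0, 0, 0], [0, 0, 0]], grip=0.3)

```text
clock: 13.0
position: [0.4833, 0.1034, 0.2327]
orientation: [-180.0, 0.0, 179.2]
ft_force: [-1.0, 0.1, 0.1]
opening: 0.0596
finger_force: 0.0
```

>>> play_rows(delta_pos=[[0, 0, -15], [0, 0, -25], [0, 0, -30], [0, 0, -30], [0, 0, -20]], dr=[[0, 0, 0], [0, 0, 0], [0, 0, 0], [0, 0, 0], [0, 0, 0]])

```text
clock: 13.62
position: [0.4833, 0.1034, 0.354]
orientation: [180.0, 0.1, 179.2]
ft_force: [-0.4, -0.6, -0.9]
opening: 0.06
finger_force: 0.0
```

```bash
python3 - <<'E'
from h import *
b=env.camera("scene");t=env.camera("top");s=env.get_state();print(s["position"],s["ft_force"])
o=cv2.imread("pics/scene0.png")
d=dark(b,(255,205,285,236),60);print(d,dark(o,(280,205,302,232),60))
# predicted centroid at hole for pin home / 6 mm up
for z in(.0705,.0765):print(proj("scene",[.484,.1065,z]))
print(proj("scene",[.4586,.048,.0705]))
cv2.imwrite("pics/z.png",np.hstack([cv2.resize(t[190:270,215:295],(400,400)),cv2.resize(b[190:260,250:320],(400,400))])[:,:,::-1])
E
```

```text
[0.4837 0.1038 0.3544] [ 0.5076  0.105  -0.7331]
[(51, array([268.04, 220.43]), array([265, 217,   7,   8]))] [(48, array([290.  , 215.25]), array([287, 212,   7,   8]))]
[267.4081 219.8372]
[267.3397 217.8025]
[289.9128 214.9829]
```

View pics/z.png

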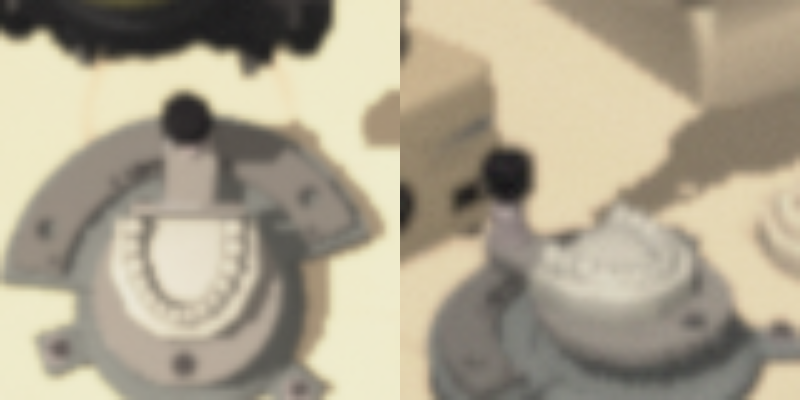

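The knob's row (220.4) matches the home height (219.8 predicted; 6 mm up would read 217.8). The cast is still against its stop and the gripper is clear, so I'm handing in.

```bash
python3 -c "
from bench import env
print(env.job_done())"
```

```text
the job is handed in; nothing more can be done
None
```

The guide is set to its next angle: the pin dropped into a hole about 49° on from the first and, by the camera, sits fully home; the cast is still in place and the knob released. I handed it in after about 14 s on the robot clock and got no pass or fail back.

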